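Peel the top sample tray off its stack and show it over the light panel

TASK

Lift the vial rack, which has an upright handle, out of the top tray and stand it upright on the dark mat. The nested trays bind on one another, so peel the emptied top tray off by raising one corner of its rim first, while its opposite corner is still down and the trays below stay put; leave the bottle, the jar and the tip box alone. Finish while holding the tray still in the gripper, level and open side up, its middle over the middle of the lit panel and about 10 cm above it, clear of everything else, so that it can be checked for cracks against the light.

Things in the scene. Friction and masses are not known exactly. Their poses are not given: they have to be found in the camera images.
- tray_center (a point): centre, half-way up, of the top tray: pale blue, open, 180 (x) x 130 (y) x 38 mm, 130 g. Rim all round 10 mm wide, 14 mm high, its top 19 mm above this point; 2 mm walls slant in to a floor of 140 x 90 mm, upper face 16 mm below. z up. It sits rim on rim on five equal trays, rims flush outside: fingers should reach at most 12 mm below its rim top
- corner_a (a point): middle of the top tray's rim at its corner (+x, +y): 85 and 60 mm from the tray's middle, 7 mm below the rim top, 12 mm above tray_center. It clings to the tray below: four pegs under its rim (5 mm long, 17 mm in from the corners along x) bind in sockets, each with about 1.5 N until it is out. Raising one corner halves the pull needed; a level or fast pull may lift the trays below
- corner_b (a point): the same at the corner (+x, -y). Pinched by the rim near a corner, the tray may turn in the fingers as it peels: its far side then sags by 0.1 to 0.3 rad (less with a grip of 40 N, or if the hand tilts along with the tray), which tilting the hand takes out
- corner_c (a point): the same at the corner (-x, -y), opposite corner_a. Tilting the tray by about 0.3 rad about the corner that stays down draws all four pegs out
- corner_d (a point): the same at the corner (-x, +y), opposite corner_b
- stack_center (a point): centre, half-way up, of the pile of five lower trays that stay behind: 180 (x) x 130 (y) x 94 mm, stuck fast together, about 0.7 kg, standing loose on the bench. Axes as the trays'; tray_center is 42 mm above it while nested
- rack_center (a point): centre, half-way up, of the vial rack, loose on the floor of the top tray: white, base 110 (x) x 64 (y) mm, 92 mm high, 0.26 kg, ten vials with blue caps (tops 40 mm above its underside). Its handle is an upright plate in the middle, 60 mm along x, 10 mm thick along y, free from 42 to 92 mm above the underside; this point is 46 mm above the underside. z up
- mat_top (a point): middle of the upper face of the dark rubber bench mat, 220 (x) x 180 (y) mm, 3 mm thick, fixed; z up
- panel_top (a point): middle of the upper face of the LED light panel: grey frame with a bright white face, 240 (x) x 190 (y) x 11 mm, fixed on the bench; z up
- solvent_bottle: amber solvent bottle with a blue cap, 80 mm across and 165 mm tall; origin under its middle; to be left alone
- reagent_jar: small amber jar with a white cap, 58 mm across and 85 mm tall; origin under its middle; to be left alone
- tip_box: closed pipette-tip box, blue below and pale above, 85 x 122 x 64 mm; origin under its middle; to be left alone

How it is judged (in metres and radians):
On the way, in this order (a step that is already met when the one before it is completed fails the run):
1. the vial rack stands upright on the mat, let go (x of rack_center in the frame of mat_top between -0.075 and 0.075 m and y of rack_center in the frame of mat_top between -0.06 and 0.06 m and z of rack_center in the frame of mat_top between 0.04 and 0.052 m and angle between rack_center's own z axis and vertical below 0.12 rad and contact force between vial_rack and the fingers below 0.1 N), for 0.2 s.
2. one corner of the top tray is raised by more than 12 mm while the opposite corner is still down (less than 5 mm up) and the lower trays stay put (((z of corner_a in the frame of stack_center above 0.066 m and z of corner_c in the frame of stack_center below 0.059 m) or (z of corner_b in the frame of stack_center above 0.066 m and z of corner_d in the frame of stack_center below 0.059 m) or (z of corner_c in the frame of stack_center above 0.066 m and z of corner_a in the frame of stack_center below 0.059 m) or (z of corner_d in the frame of stack_center above 0.066 m and z of corner_b in the frame of stack_center below 0.059 m)) and distance of stack_center from where it was at the start of the episode below 0.015 m and angle between stack_center's own z axis and vertical below 0.06 rad), for 0.1 s.
At the end, for the whole second after the job is handed in: tray held still by the fingers alone, open side up, level within 0.25 rad, its middle within 50 mm of the panel's, underside 50 to 170 mm above it; rack upright on the mat (75 x 60 mm of its middle), let go; lower trays within 20 mm of their place, level; bystanders within 15 mm (all of step 1 and horizontal distance between tray_center and panel_top below 0.05 m and z of tray_center in the frame of panel_top between 0.069 and 0.189 m and angle between tray_center's own z axis and vertical below 0.25 rad and contact force between top_tray and the fingers above 1 N and linear speed of top_tray below 0.03 m/s and contact force between top_tray and light_panel below 0.1 N and contact force between top_tray and lower_trays below 0.1 N and contact force between top_tray and vial_rack below 0.1 N and contact force between top_tray and table below 0.1 N and contact force between top_tray and bench_mat below 0.1 N and contact force between top_tray and solvent_bottle below 0.1 N and contact force between top_tray and reagent_jar below 0.1 N and contact force between top_tray and tip_box below 0.1 N and distance of stack_center from where it was at the start of the episode below 0.02 m and angle between stack_center's own z axis and vertical below 0.06 rad and distance of each of solvent_bottle, reagent_jar, tip_box from where it was at the start of the episode below 0.015 m); the arm keeps its last pose, push and grip.
It fails at once if the lower trays are pulled up, tipped or shoved by more than 25 mm (distance of stack_center from where it was at the start of the episode above 0.025 m or angle between stack_center's own z axis and vertical above 0.12 rad).
It fails at once if the vial rack is tipped over (angle between rack_center's own z axis and vertical above 0.5 rad).
It fails at once if the tray strikes or presses on the light panel (contact force between top_tray and light_panel above 1 N).
It fails at once if a bystander is disturbed (distance of any of solvent_bottle, reagent_jar, tip_box from where it was at the start of the episode above 0.02 m or angle between any of solvent_bottle, reagent_jar, tip_box's own z axis and vertical above 0.2 rad).
It also fails if it takes over 72 s, if anything falls off the work surface, if the arm or the gripper's body presses on something with over 40 N, if the wrist force passes 120 N, or if a joint passes its speed limit or range.

ROBOT

A 6-joint arm with a two-finger parallel gripper is mounted at the origin on the work surface. World frame = base frame: x ahead of the robot, y to its left, z up, the work surface at z = 0. Lengths are in m, angles in degrees, forces in N, time in s.
With the tool pointing down it reaches from about 0.3 to 0.875 m from the base axis. Payload 4.2 kg.
Tool frame: the origin (TCP) lies at the centre of the arm's flange, where the gripper is bolted on; the fingertips stand 173 mm ahead of it and the grasp point (between the pads) lies 155 mm ahead of it; z points along the fingers, y is the direction in which the jaws open and shut (so a half turn about z gives the same grasp; the last joint's range is limited). The gripper opens to 85 mm and grips with 20 to 120 N. Pads are 22 mm wide; open, the fingers measure 114 mm over their backs; the gripper's body (76 mm by 85 mm) begins 54 mm behind the grasp point. The pads swing forward as they close: fully open they stand 13 mm farther back than shut.
Start: joints at [-1.146, 18.312, 89.639, -0, 72.044, -1.146], TCP at [0.575, 0, 0.405] pointing down, gripper open.
Joint ranges: [-177.97, 177.97], [-48.28, 115.42], [12.27, 149.76], [-77.06, 257.06], [2.81, 150.46], [-146.56, 146.56]. Speed limits (degrees/s): [147.25, 147.25, 180, 180, 180, 180].

INTERFACE

Orientations are given as a 3x3 rotation matrix whose columns are the frame's x, y, z axes.
In Python, from rig import manip gives the robot as it stands. Calls block until the motion is done:
- manip.move_to(position, orientation): joint-space move of the TCP to a pose.
- manip.move_l(position, rot=None, speed=0.15): straight line of the TCP; rot=None keeps the orientation; speed is the mean speed in m/s.
- manip.movej(angles): joint-space move.
- manip.release() and manip.clamp(force=None): open the fingers fully, or close them until they stop; force is the grip in N (None keeps the last).
- manip.pause(seconds).
- manip.solve_ik(position, orientation): joint angles nearest the present ones, or None.
- manip.camera(name): name is "scene" or "side" or "wrist"; returns a dict with "pixels" (400x640x3 uint8, red, green, blue), "z_map" (400x640 float32, m along the optical axis (not along the pixel's ray), 0 where there is no reading), "intrinsics" (3x3 intrinsics, pixels), "origin" and "rotation" of the camera in the world. Camera axes: x right, y down, z forward; pixel columns grow to the right and rows downward; lengths in m; the calibration is good to about 2 mm. A picture is of the moment at which its call begins.
A pose or a line that the arm cannot do raises manip.PlanningError and nothing moves.
- manip.job_done(): hands the job in, once; it reports no verdict.
Readings, each from a call of its own:
- manip.current_time(): time.
- manip.current_q(): joint angles.
- manip.current_joint_vel(): joint speeds.
- manip.current_joint_torque(): joint torques, N m.
- manip.current_ee_pos(): TCP position.
- manip.current_ee_rot(): TCP orientation.
- manip.current_wrist_force(): force on the tool from outside, world axes, zero at the start.
- manip.current_torque(): the same for the moment, N m.
- manip.current_grip_width(): finger opening in m.
Only numpy, scipy, OpenCV 4.12 (cv2) and the standard library are available. Lean on these libraries where they do the work, as an engineer would, in place of code of your own. Each camera call takes 0.05 s, during which the arm holds its last target. There are 200 camera calls.

## Working session

There is one attempt and no reset: what is moved stays moved. The work goes in short steps, each a Python script; the robot and the scene stay as the last script left them, time stands still between calls to the robot, and variables do not carry over. Pictures are saved under pics/ and viewed, about 8 in all and at most 12, crops included, and the job is handed in when it is done.

```bash
ls; mkdir -p pics
cat > h.py <<'E'
import numpy as np, cv2
from rig import manip
def cam(n):
    c=manip.camera(n); K=np.array(c["intrinsics"]);z=c["z_map"]
    v,u=np.mgrid[0:400,0:640]
    p=np.stack([(u-K[0,2])/K[0,0]*z,(v-K[1,2])/K[1,1]*z,z],-1)
    P=p@np.array(c["rotation"]).T+np.array(c["origin"]); P[z==0]=np.nan
    return c["pixels"],P,c
def save(n,im): cv2.imwrite(f"pics/{n}.png",im[...,::-1])
E
python3 - <<'E'
from h import *
a,P,c=cam("scene");b,Q,d=cam("side");w,W,e=cam("wrist")
save("s1",a);save("d1",b);save("w1",w)
np.savez("v1.npz",a=a,P=P,b=b,Q=Q,w=w,W=W)
for x in(c,d,e):print(np.round(x["origin"],3),np.round(x["rotation"],2).tolist(),x["intrinsics"][0][0])
E
```

```text
pics
[ 1.41  -0.314  0.802] [[0.36, 0.6, -0.72], [0.93, -0.25, 0.26], [-0.02, -0.76, -0.65]] 390.17707841015533
[ 0.461 -0.988  0.932] [[0.99, -0.07, 0.11], [-0.13, -0.64, 0.76], [0.02, -0.76, -0.65]] 461.7967491389055
[0.574 0.069 0.372] [[1.0, -0.0, -0.0], [-0.0, -0.96, -0.27], [-0.0, 0.27, -0.96]] 306.05705483262443
```

View pics/s1.png

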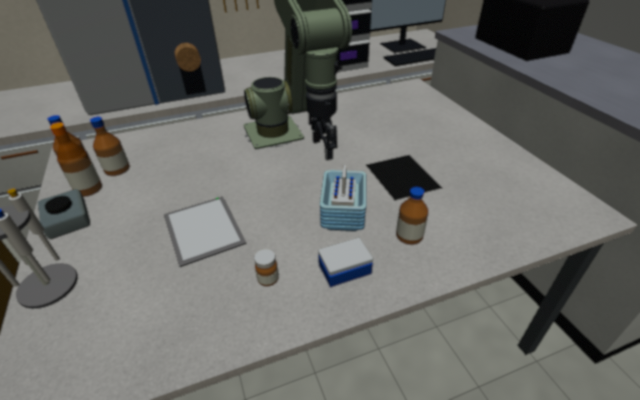

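View pics/d1.png

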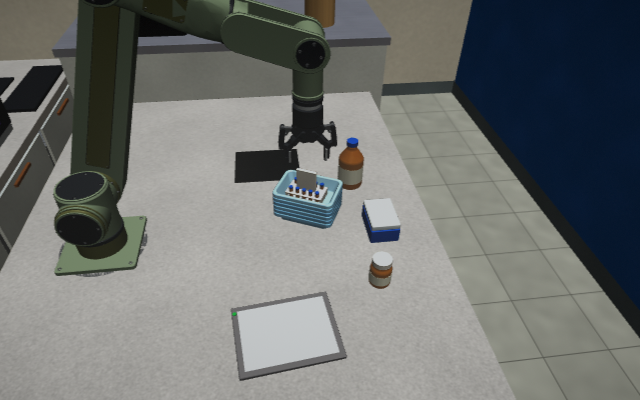

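The side view is sharp: stack with rack at (308,198), mat at (267,165), panel at (288,333), bottle (351,165), tip box (381,220), jar (381,270). The scene view is blurred but shows the same layout. Next I measure these with masks and depth.

Run:
```python
from h import *
f=np.load("v1.npz")
def rect(pts,n):
    r=cv2.minAreaRect(pts[:,:2].astype(np.float32)*1000); print(n,len(pts),np.round(r[0]),np.round(r[1]),round(r[2],1),"z",np.round(np.percentile(pts[:,2],[2,50,98]),3),"mean",np.round(pts.mean(0),3))
for nm,im,P in(("side",f["b"],f["Q"]),("scene",f["a"],f["P"]),("wrist",f["w"],f["W"])):
    print(nm)
    hsv=cv2.cvtColor(im,cv2.COLOR_RGB2HSV);h,s,v=[hsv[...,i].astype(int) for i in range(3)]
    x,y,z=P[...,0],P[...,1],P[...,2]
    ws=(x>.3)&(x<1.1)&(abs(y)<.6)&np.isfinite(z)
    def comp(m,n,k=3):
        m=cv2.morphologyEx(m.astype(np.uint8),cv2.MORPH_OPEN,np.ones((k,k)))
        N,L,S,_=cv2.connectedComponentsWithStats(m)
        for i in np.argsort(-S[1:,4])[:2]+1:
            if S[i,4]>40: rect(P[L==i],n+str(S[i,:4]))
    comp(ws&(v<45)&(z<.02),"mat")
    comp(ws&(z>.006)&(z<.02)&(s<60),"panel")
    comp(ws&(z>.10)&(z<.122)&(h>80)&(h<110)&(s>40)&(s<150),"rim",1)
    comp(ws&(z>.14)&(z<.21)&(s<60)&(v>80)&(x<.8),"handle",1)
    comp(ws&(z>.055)&(z<.07)&(s<60)&(v>120),"tip",1)
    comp(ws&(h<18)&(s>120)&(z>.01),"amber")
```

```text
side
mat[236 149  63  33] 1613 [473. 331.] [187. 213.] 89.9 z [-0.001  0.003  0.008] mean [0.46  0.331 0.003]
panel[231 292 115  87] 7140 [ 483. -355.] [240. 193.] 5.8 z [0.007 0.011 0.014] mean [ 0.481 -0.362  0.011]
rim[273 170  70  39] 507 [582.  57.] [135. 180.] 64.7 z [0.1   0.106 0.111] mean [0.579 0.047 0.106]
handle[296 168  20  13] 176 [577.  60.] [15. 59.] 62.8 z [0.141 0.156 0.167] mean [0.577 0.057 0.155]
tip[363 198  37  30] 790 [784. -26.] [125.  82.] 89.9 z [0.06  0.064 0.067] mean [ 0.784 -0.029  0.064]
amber[340 148  23  22] 423 [734. 180.] [46. 71.] 84.9 z [0.082 0.113 0.143] mean [0.733 0.177 0.112]
amber[371 267  21  11] 149 [ 734. -241.] [23. 51.] 79.5 z [0.045 0.057 0.067] mean [ 0.732 -0.244  0.057]
scene
mat[369 156  69  43] 1599 [476. 333.] [170. 216.] 89.3 z [-0.001  0.002  0.006] mean [0.476 0.332 0.002]
panel[165 199  81  66] 3397 [ 487. -349.] [242. 190.] 5.8 z [0.007 0.01  0.013] mean [ 0.499 -0.351  0.01 ]
rim[320 170  46  41] 453 [587.  62.] [125. 183.] 63.9 z [0.1   0.106 0.11 ] mean [0.598 0.053 0.105]
handle[342 165   5  19] 75 [583.  64.] [10. 62.]
[... 387 characters left out ...]
95] 540 [743. -21.] [117.   2.] 89.9 z [0.005 0.013 0.02 ] mean [ 0.743 -0.019  0.013]
mat[446   0  29  18] 205 [720. 170.] [ 5. 35.] 61.4 z [0.005 0.012 0.019] mean [0.718 0.17  0.012]
panel[417 316  10  14] 66 [ 711. -211.] [27.  4.] 71.7 z [0.009 0.016 0.02 ] mean [ 0.711 -0.21   0.015]
rim[210   0 233 221] 5095 [579.  59.] [125. 177.] 64.8 z [0.1   0.105 0.108] mean [0.572 0.063 0.104]
rim[279   0 175 113] 567 [617. 114.] [ 14. 163.] 59.6 z [0.104 0.106 0.108] mean [0.613 0.116 0.106]
handle[285  92  82  53] 1353 [578.  63.] [10. 60.] 62.7 z [0.16  0.163 0.165] mean [0.578 0.064 0.163]
tip[474 142  97 109] 8309 [785. -22.] [ 83. 118.] 0.2 z [0.061 0.062 0.064] mean [ 0.784 -0.019  0.062]
```

View pics/w1.png

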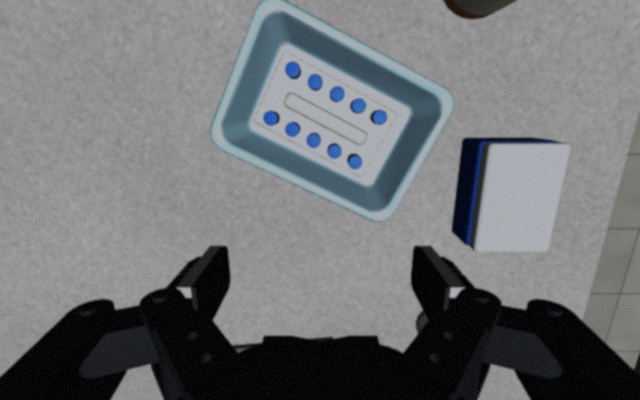

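The wrist view shows the tray and rack from above: handle centre at (326,118), rim corners at (262,0), (452,103), (383,219) and (212,135). The three cameras agree and the heights match the model: rim top about 0.107 m, handle top 0.165 m.

Estimates:
- Tray: (0.581, 0.060), yaw about -25.5°
- Rack: (0.579, 0.062), yaw about -27°
- Mat: (0.474, 0.332)
- Panel: (0.485, -0.352), yaw about 6°

Next is the rack.

```bash
cat >> h.py <<'E'
def Rdown(yaw_y):  # tool z down, jaw axis at world yaw (deg)
    a=np.radians(yaw_y); y=np.array([np.cos(a),np.sin(a),0]); z=np.array([0,0,-1.]); return np.stack([np.cross(y,z),y,z],1)
def st(m=""):
    print(m,"t",round(manip.current_time(),1),"p",np.round(manip.current_ee_pos(),3),"F",np.round(manip.current_wrist_force(),1),"w",round(manip.current_grip_width(),4))
E
python3 - <<'E'
from h import *
print(np.round(manip.current_ee_rot(),2).tolist())
best=None
for a in(62.7,-117.3):
    q=manip.solve_ik([.579,.062,.36],Rdown(a)); print(a,q)
    if q is not None and (best is None or abs(q[5])<best[0]): best=(abs(q[5]),a)
a=best[1]
manip.move_to([.579,.062,.36],Rdown(a))
manip.move_l([.579,.062,.300],speed=.12); st()
manip.clamp(40); st("grip")
manip.move_l([.579,.062,.304],speed=.03); st()
manip.move_l([.579,.062,.41],speed=.12); st("up")
b=90 if a>0 else -90
print(manip.solve_ik([.474,.332,.41],Rdown(b)))
manip.move_l([.474,.332,.41],rot=Rdown(b),speed=.2); st("over")
w,W,_=cam("wrist");b_,Q,_=cam("side");save("m2",np.hstack([w[::1,:],b_])[:, :][::1]);
cv2.imwrite("pics/m2.png",np.hstack([w[100:,120:520],b_[80:380,160:480]])[...,::-1])
E
```

```text
[[0.0, 1.0, -0.0], [1.0, -0.0, 0.0], [0.0, -0.0, -1.0]]
62.7 [ 4.98040564e+00  2.07386611e+01  9.26792369e+01 -2.54444375e-14
  6.65821020e+01 -5.77195944e+01]
-117.3 [ 4.98040564e+00  2.07386611e+01  9.26792369e+01 -2.54444375e-14
  6.65821020e+01  1.22280406e+02]
 t 1.7 p [0.579 0.062 0.301] F [ 0.9  0.4 -0.3] w 0.0855
grip t 2.4 p [0.579 0.062 0.3  ] F [ 1.4 -0.1 -0.5] w 0.0095
 t 2.7 p [0.579 0.062 0.304] F [-0.7 -0.3 -3. ] w 0.0096
up t 3.7 p [0.579 0.062 0.409] F [ 0.  -0.5 -3. ] w 0.0095
[ 3.38695889e+01  1.84658328e+01  8.86384180e+01 -2.54444375e-14
  7.28957492e+01 -5.61304111e+01]
over t 5.3 p [0.474 0.331 0.41 ] F [-0.3 -0.1 -4.4] w 0.0093
```

View pics/m2.png

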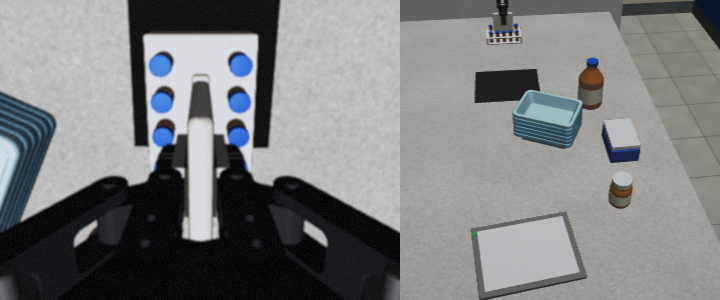

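The rack is held upright over the mat (wrist view, handle at (200,150)), and the tray is empty with the stack unmoved. Next I lower the rack until it touches, let go, and look at the tray from the wrist.

Run:
```python
from h import *
manip.move_l([.474,.332,.24],speed=.15)
manip.pause(.2); f0=manip.current_wrist_force()[2]; z=.24
while z>.226 and manip.current_wrist_force()[2]-f0<2.0:
    z-=.002; manip.move_l([.474,.332,z],speed=.03)
st("touch"); manip.release(); manip.pause(.2); st()
manip.move_l([.474,.332,.40],speed=.15)
b,Q,_=cam("side")
a=64.5
# view tray from above, wrist cam
manip.move_to([.54,-.03,.41],Rdown(90)); manip.pause(.2)
w,W,_=cam("wrist");s,S,_=cam("scene")
np.savez("v3.npz",b=b,Q=Q,w=w,W=W,s=s,S=S)
cv2.imwrite("pics/m3.png",np.hstack([w[:300,140:540],b[80:380,160:480]])[...,::-1]); st()
for nm,im,P in(("wrist",w,W),("side",b,Q)):
    hsv=cv2.cvtColor(im,cv2.COLOR_RGB2HSV).astype(int);h,sa=hsv[...,0],hsv[...,1];x,y,z=np.moveaxis(P,-1,0)
    m=(z>.1025)&(z<.114)&(h>80)&(h<115)&(sa>30)&(abs(x-.58)<.15)&(abs(y-.06)<.15)
    r=cv2.minAreaRect(P[m][:,:2].astype(np.float32)*1000);print(nm,m.sum(),r,np.percentile(z[m],[5,50,95]))
    m=(z>.13)&(z<.3)&(abs(x-.474)<.08)&(abs(y-.332)<.06); print("rack high",m.sum())
    m=(z>.075)&(z<.11)&(abs(x-.474)<.08)&(abs(y-.332)<.06)
    if m.sum()>5:print("handle",P[m].mean(0),P[m].max(0))
```

```text
touch t 8.4 p [0.474 0.332 0.23 ] F [-3.6 -1.   9.2] w 0.0098
 t 9.3 p [0.474 0.332 0.228] F [ 0.3  0.3 -0.4] w 0.0853
 t 12.3 p [ 0.54  -0.029  0.41 ] F [ 0.1  0.5 -0.1] w 0.0851
wrist 4494 ((581.9698486328125, 61.09092330932617), (129.83934020996094, 179.46144104003906), 63.82090377807617) [0.1031498  0.10584411 0.10737862]
rack high 0
side 529 ((581.7542114257812, 57.445068359375), (134.6026611328125, 179.9567108154297), 65.49321746826172) [0.10318927 0.10699632 0.11030205]
rack high 79
handle [0.47141599 0.32642237 0.08683108] [0.50111528 0.33624524 0.09903221]
```

View pics/m3.png

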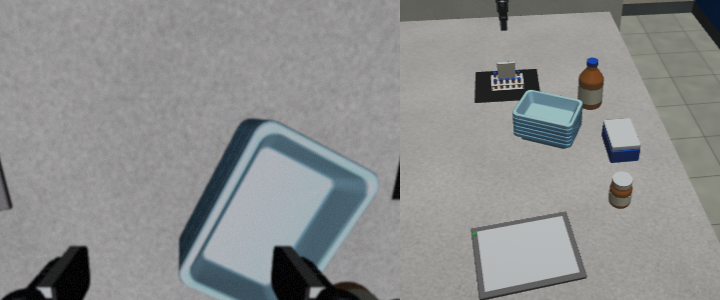

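The rack stands on the mat, handle at about (0.471, 0.331). The empty tray is unchanged at (0.5815, 0.060), yaw -25.5°. I'll pinch the short-side rim near corner_c, 35 mm off the middle, and plan the tilt about corner_a, checking IK first.

```bash
cat >> h.py <<'E'
from scipy.spatial.transform import Rotation as Ro
TY=-25.5; TC=np.array([.5815,.060,.089])
RT=Ro.from_euler('z',TY,degrees=True).as_matrix()
def tw(x,y,z): return TC+RT@np.array([x,y,z])
G=tw(-.085,-.035,.019-.011)          # finger tip point, 11 mm below rim top
piv=tw(.086,.061,.005)
d=RT@np.array([.85,.60,0]); d/=np.linalg.norm(d)
ax=np.cross(np.array([0,0,1.]),d)    # +rotation about ax moves z toward d: near corner rises
def hand(th,yaw,up=0.):
    R=Ro.from_rotvec(ax*th).as_matrix(); p=G+[0,0,.173]
    return piv+R@(p-piv)+[0,0,up], R@Rdown(yaw)
E
python3 - <<'E'
from h import *
print(G,piv,ax)
for yaw in(TY,TY+180):
    for th,up in((0,.0),(0,.06),(.35,0),(.35,.1)):
        p,R=hand(th,yaw,up); q=manip.solve_ik(p,R); print(yaw,th,np.round(p,3),None if q is None else np.round(q,0))
    # final level pose, tray over panel, several yaws
    for ty in(-60,-25,0,30):
        Rf=Ro.from_euler('z',ty,degrees=True).as_matrix(); c=np.array([.485,-.352,.13])
        p=c+Rf@np.array([-.085,-.035,.008])+[0,0,.173]
        q=manip.solve_ik(p,Rdown(yaw-TY+ty)); print(" fin",ty,np.round(p,3),None if q is None else np.round(q,0))
E
```

```text
[0.48971236 0.06500296 0.097     ] [0.68538351 0.07803375 0.094     ] [-0.16879204  0.98565169  0.        ]
-25.5 0 [0.49  0.065 0.27 ] [  6.  19. 111.  -0.  50.  32.]
-25.5 0 [0.49  0.065 0.33 ] [  6.  15. 107.  -0.  59.  32.]
-25.5 0.35 [0.561 0.077 0.326] [ 7. 26. 91. -1. 83. 33.]
-25.5 0.35 [0.561 0.077 0.426] [ 7. 22. 83. -1. 96. 32.]
 fin -60 [ 0.412 -0.296  0.311] [-37.  17. 106.  -0.  57.  23.]
 fin -25 [ 0.393 -0.348  0.311] [-43.  18. 104.  -0.  57. -18.]
 fin 0 [ 0.4   -0.387  0.311] [-45.  21. 100.  -0.  59. -45.]
 fin 30 [ 0.429 -0.425  0.311] [-46.  25.  94.  -0.  61. -76.]
154.5 0 [0.49  0.065 0.27 ] None
154.5 0 [0.49  0.065 0.33 ] None
154.5 0.35 [0.561 0.077 0.326] None
154.5 0.35 [0.561 0.077 0.426] None
 fin -60 [ 0.412 -0.296  0.311] None
 fin -25 [ 0.393 -0.348  0.311] None
 fin 0 [ 0.4   -0.387  0.311] [-45.  21. 100.  -0.  59. 135.]
 fin 30 [ 0.429 -0.425  0.311] [-46.  25.  94.  -0.  61. 104.]
```

Run:
```python
from h import *
p,R=hand(0,TY,.06); manip.move_to(p,R)
p,R=hand(0,TY); manip.move_l(p,speed=.05); manip.pause(.2); st("down")
manip.clamp(50); manip.pause(.2); st("grip")
for th in(.03,.06,.09,.12):
    p,R=hand(th,TY); manip.move_l(p,rot=R,speed=.02); st(th)
manip.pause(.2)
b,Q,_=cam("side");w,W,_=cam("wrist");np.savez("v4.npz",b=b,Q=Q,w=w,W=W)
cv2.imwrite("pics/m4.png",np.hstack([w[100:,120:520],cv2.resize(b[130:255,240:400],(384,300))])[...,::-1])
```

```text
down t 15.8 p [0.49  0.065 0.27 ] F [-0.1  0.5 -0.8] w 0.0854
grip t 16.7 p [0.49  0.065 0.27 ] F [-0.3 -0.8  2.3] w 0.0107
0.03 t 17.2 p [0.496 0.066 0.276] F [ 2.  -1.8 -0.5] w 0.0109
0.06 t 17.8 p [0.501 0.067 0.281] F [ 3.1 -1.1 -0.3] w 0.0103
0.09 t 18.3 p [0.506 0.068 0.287] F [ 2.6 -1.5 -0.6] w 0.0108
0.12 t 18.8 p [0.512 0.069 0.292] F [ 1.7 -0.3  0.6] w 0.0108
```

View pics/m4.png

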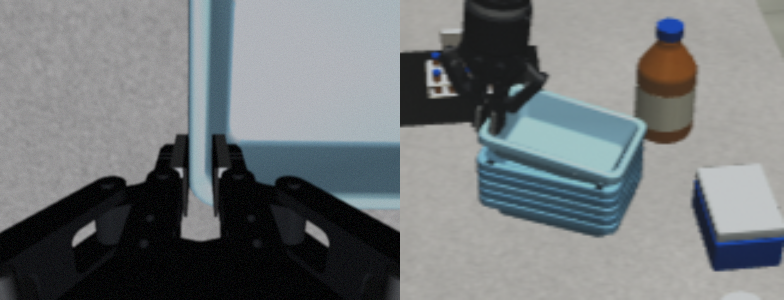

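The wrist and side views show the held corner raised (gap opening at (490,150)) and the lower trays in place. I'll check the corner heights numerically before going on.

```bash
cat >> h.py <<'E'
def blue(im,P,lo=.06,hi=.4):
    hsv=cv2.cvtColor(im,cv2.COLOR_RGB2HSV).astype(int);h,s=hsv[...,0],hsv[...,1]
    return (h>80)&(h<115)&(s>30)&(s<170)&(P[...,2]>lo)&(P[...,2]<hi)
E
python3 - <<'E'
from h import *
f=np.load("v4.npz")
for im,P in((f["b"],f["Q"]),(f["w"],f["W"])):
    m=blue(im,P)
    for n,x,y in(("a",.085,.06),("b",.085,-.06),("c",-.085,-.06),("d",-.085,.06)):
        q=tw(x,y,0)[:2]; k=m&(np.hypot(P[...,0]-q[0],P[...,1]-q[1])<.012)
        print(n,k.sum(),np.round(np.percentile(P[k][:,2],[50,90,97]),3) if k.sum() else "")
# lower stack position: side points of front faces
b,Q=f["b"],f["Q"];g=np.load("v3.npz");
for im,P in((b,Q),(g["b"],g["Q"])):
    m=blue(im,P,.01,.085)&(abs(P[...,0]-.58)<.13)&(abs(P[...,1]-.06)<.13); L=(P[m]-TC)@RT; o=L[L[:,1]<-.055]
    print(m.sum(),np.percentile(o,[2,50,98],axis=0).round(3).tolist())
E
```

```text
a 12 [0.108 0.109 0.109]
b 102 [0.092 0.115 0.117]
c 68 [0.091 0.132 0.132]
d 9 [0.124 0.126 0.127]
a 0 
b 49 [0.115 0.116 0.116]
c 173 [0.13  0.131 0.131]
d 736 [0.123 0.124 0.125]
1399 [[-0.082, -0.069, -0.062], [0.003, -0.065, -0.033], [0.083, -0.058, -0.006]]
1856 [[-0.078, -0.068, -0.062], [0.007, -0.064, -0.032], [0.085, -0.059, -0.005]]
```

Corner c is up 24 mm, corner a about 1 mm, and the stack is unmoved, so step 2 is met. I continue the peel to 0.34 rad and then lift off.

Run:
```python
from h import *
for th in(.17,.22,.27,.31,.34):
    p,R=hand(th,TY); manip.move_l(p,rot=R,speed=.03); st(th)
p,R=hand(.34,TY,.02); manip.move_l(p,speed=.02); st("up2")
p,R=hand(.34,TY,.14); manip.move_l(p,speed=.06); manip.pause(.3); st("up")
b,Q,_=cam("side");w,W,_=cam("wrist");np.savez("v5.npz",b=b,Q=Q,w=w,W=W)
cv2.imwrite("pics/m5.png",np.hstack([w[100:,120:520],cv2.resize(b[80:255,220:400],(309,300))])[...,::-1])
# tray orientation from the floor in the wrist view
m=blue(w,W,.1,.4);print(m.sum())
P=W[m]; T=manip.current_ee_rot()
# rim line heights in world coordinates
print(np.percentile(P,[2,50,98],axis=0).round(3).tolist())
```

```text
0.17 t 19.7 p [0.522 0.071 0.3  ] F [ 3.4 -2.  -0.2] w 0.0111
0.22 t 20.3 p [0.532 0.072 0.308] F [ 0.8 -0.3  0.5] w 0.0109
0.27 t 20.9 p [0.543 0.074 0.316] F [0.4 0.2 0.2] w 0.0108
0.31 t 21.4 p [0.552 0.076 0.321] F [1.5 0.2 0.6] w 0.0105
0.34 t 21.8 p [0.559 0.077 0.325] F [ 0.7  0.6 -0. ] w 0.0108
up2 t 23.0 p [0.559 0.077 0.345] F [ 0.6 -1.1 -1.7] w 0.0104
up t 25.4 p [0.559 0.077 0.465] F [ 0.1  0.1 -1.6] w 0.0104
83928
[[0.031, -0.017, 0.211], [0.586, 0.064, 0.252], [0.655, 0.146, 0.385]]
```

View pics/m5.png

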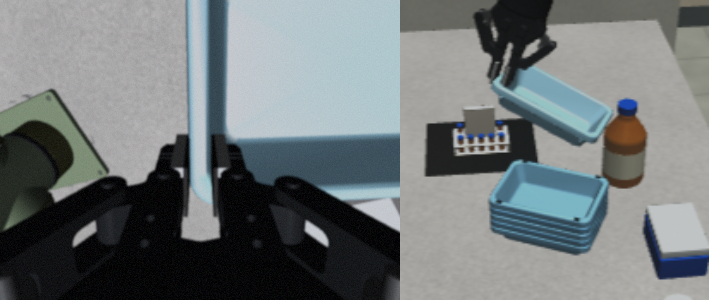

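The tray is free and the stack stays put; the bottle and rack are undisturbed. Next I level the hand, carry the tray over the panel, and measure its tilt from the tray floor in the wrist view (u 375–510, v 110–220).

```bash
cat >> h.py <<'E'
def floor(W):
    P=W[110:220,375:510].reshape(-1,3);P=P[np.isfinite(P[:,2])];c=P.mean(0);n=np.linalg.svd(P-c,full_matrices=False)[2][2];n*=np.sign(n[2])
    print("floor c",c.round(3),"n",n.round(3),"rms",np.std((P-c)@n).round(4)); return c,n
E
python3 - <<'E'
from h import *
p,R=hand(0,TY,.17); manip.move_l(p,rot=R,speed=.08); manip.pause(.2)
w,W,_=cam("wrist"); c,n=floor(W)
FY=-25.
Rf=Ro.from_euler('z',FY,degrees=True).as_matrix()
# correct tilt: rotate the hand by the rotation taking n to vertical (expressed after the yaw change)
yawR=Ro.from_euler('z',FY-TY,degrees=True)
n2=yawR.apply(n); ang=np.arccos(n[2]); print("tilt",ang)
v=np.cross(n2,[0,0,1]); C=Ro.from_rotvec(v/np.linalg.norm(v)*ang).as_matrix()
Rh=C@Rdown(FY)
tip=np.array([.485,-.352,.13])+Rf@np.array([-.085,-.035,.008])
tcp=tip-Rh[:,2]*.173
manip.move_l(tcp+[0,0,.12],rot=Rh,speed=.15); manip.pause(.3); st()
w,W,_=cam("wrist"); floor(W)
manip.move_l(tcp,speed=.06); manip.pause(.4); st()
w,W,_=cam("wrist");b,Q,_=cam("side"); s,S,_=cam("scene"); floor(W)
np.savez("v6.npz",b=b,Q=Q,w=w,W=W,s=s,S=S)
m=blue(b,Q,.09,.25)&(Q[...,1]<-.15)
k=Q[m]; r=cv2.minAreaRect(k[:,:2].astype(np.float32)*1000); print("tray side",r,np.percentile(k[:,2],[1,50,99]))
cv2.imwrite("pics/m6.png",np.hstack([w[100:,120:520],b[100:400,180:430]])[...,::-1])
E
```

```text
floor c [0.569 0.07  0.236] n [ 0.066 -0.027  0.997] rms 0.0006
tilt 0.07099454175799781
 t 30.1 p [ 0.382 -0.343  0.431] F [-0.3  0.1 -1.7] w 0.0103
floor c [ 0.474 -0.343  0.232] n [0. 0. 1.] rms 0.0006
 t 32.7 p [ 0.382 -0.343  0.311] F [-0.2 -0.1 -1.4] w 0.0106
floor c [ 0.474 -0.343  0.112] n [0. 0. 1.] rms 0.0006
tray side ((480.5675048828125, -348.5627746582031), (133.31593322753906, 189.38185119628906), 65.59225463867188) [0.11070907 0.11873299 0.20322238]
```

View pics/m6.png

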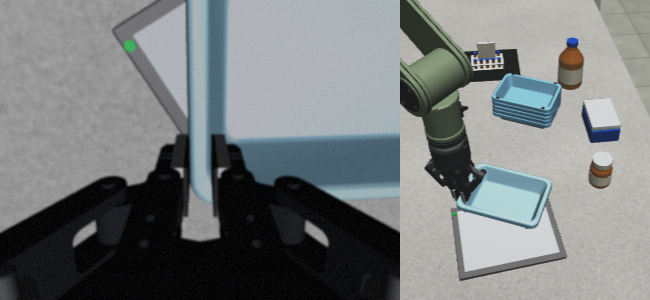

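The tray is level with its middle within about 1 cm of the panel's middle and its underside about 98 mm above it. I do one numeric check of the stack, rack and bystanders, then hand in.

Run:
```python
from h import *
f=np.load("v6.npz");g=np.load("v1.npz")
b,Q=f["b"],f["Q"]
m=blue(b,Q,.085,.1)&(Q[...,1]>-.1); print("stack",cv2.minAreaRect(Q[m][:,:2].astype(np.float32)*1000))
x,y,z=np.moveaxis(Q,-1,0); k=(z>.075)&(z<.11)&(abs(x-.474)<.09)&(abs(y-.332)<.08); print("handle",Q[k].mean(0).round(3),Q[k][:,2].max())
for n,(r0,r1,c0,c1) in dict(bottle=(138,190,338,366),tip=(196,244,362,402),jar=(250,290,368,396)).items():
    print(n,"pixel change",np.abs(b[r0:r1,c0:c1].astype(int)-g["b"][r0:r1,c0:c1]).mean().round(2))
st(); print(np.abs(manip.current_joint_vel()).max())
manip.job_done()
```

```text
stack ((579.4321899414062, 60.04524230957031), (137.4972381591797, 179.85565185546875), 64.20401763916016)
handle [0.471 0.327 0.087] 0.09988755878289879
bottle pixel change 11.87
tip pixel change 11.87
jar pixel change 11.48
 t 32.9 p [ 0.382 -0.343  0.311] F [ 0.1  0.6 -1.3] w 0.0101
0.07448339512457494
the job is handed in; nothing more can be done
```

The job is handed in at 32.9 s of the 72 s allowed. My last checks point to every condition being met, but no verdict is reported.

- **Rack:** I lifted it by its handle and stood it on the mat. Its handle reads (0.471, 0.327), against a mat middle of about (0.474, 0.332). It was let go at touch-down and stands upright.
- **Peel:** I pinched the top tray's rim near corner_c with 50 N and tilted it about corner_a. At the check, corner_c was up about 24 mm, corner_a about 1 mm, and the lower trays had not moved. I went on to 0.34 rad and lifted the tray off.
- **Final hold:** The tray had sagged 0.07 rad, which I took out by tilting the hand. Its floor then measured level, its middle is about 5 mm from the panel's, and its underside is about 98 mm above the panel. The wrist force of about 1.3–1.7 N matches the tray's weight.
- **Lower trays:** They are within about 3 mm of their starting place.

**Weak check:** my before-and-after pixel comparison of the bottle, tip box and jar showed an equal change of about 11–12 grey levels on all three. I read that as image noise or an exposure shift, though I did not test it. They look unmoved in the last side view, and I did not measure their final positions separately.

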